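# Shift the honing machine into third

## Robot

A 7-joint arm with a two-finger parallel gripper is mounted at the origin on the work surface. World frame = base frame: x ahead of the robot, y to its left, z up, the work surface at z = 0. Lengths are in m, angles in rad, forces in N, time in s.
With the tool pointing down it reaches from about 0.4 to 0.875 m from the base axis. Payload 19.3 kg.
Tool frame: the origin (TCP) lies midway between the tips of the shut fingers; the grasp point (between the pads) lies 19 mm behind it; z points along the fingers, y is the line along which they close (so a half turn about z gives the same grasp; the last joint's range is limited). The gripper opens to 85 mm and grips with 20 to 120 N. Pads are 22 mm wide; open, the fingers measure 114 mm over their backs; the gripper's body (76 mm by 85 mm) begins 54 mm behind the grasp point. The pads swing forward as they close: fully open they stand 13 mm farther back than shut.
Start: joints at [-1.235, 0.521, -0.036, 1.599, 0.021, 1.021, -0.113], TCP at [0.247, 0.574, 0.206] pointing down, gripper open.
Joint ranges: [-2.91, 2.91], [-0.3, 2.13], [-1.5, 1.42], [0.17, 2.43], [-1.26, 4.41], [0.16, 1.93], [-2.52, 2.52]. Speed limits (rad/s): [1.89, 1.89, 2.39, 2.39, 3.01, 3.01, 3.01].

## Interface

Orientations are given as [roll, pitch, yaw] about the fixed x, y, z axes, in that order (R = Rz(yaw) Ry(pitch) Rx(roll)).
In Python, from workcell import telemetry, grab_frame, calibration, bot, outline_of, landmark_of gives the robot as it stands. The module is installed in compiled form; this text tells all that it offers.
- The arm moves only by the shell command python3 -m inch 'ROWS' [FORCE]. ROWS is JSON, a list of rows, each a list of 7 numbers: the shift along the tool's x, y, z in m, then the turn, a rotation vector about the tool's x, y, z in rad, then the closure, from 0 (fully open) to 1 (shut). A call has 1 to 5 rows; each row shifts and turns the commanded pose from where the row before left it, along the tool's axes as they then stand; what a row does not reach is not made up. A row lasts 1/10 s, in which the tool goes at most 50 mm and 8.59 degrees, less where a joint would pass 70% of its speed; a pose out of reach is approached as far as the arm can. A call is refused whole if a number of a shift passes 0.05 or a number of a turn 0.15, either way. A call with a gripper value outside its range is refused whole. The fingers move at their own pace and stop on an object; FORCE is the grip in N (left out, the last holds). Time passes only in rows, so rows that do not move let the fingers close. It gives the time, the measured TCP pose, the force, the opening and the grip force at its end, in the units of the state.
- telemetry.observe(): the state, without advancing time (a new reading comes with each control period).
- grab_frame(name): name is "scene" or "top" or "wrist"; returns the picture (400x640x3 uint8, red, green, blue); there is no depth.
- calibration(name): a dict with "fovy" (degrees; the focal length in pixels is half the picture's height over the tangent of half this angle, whatever the lens; pixels are square), "cx", "cy" (the principal point, pixels), "dist" ([k1, k2, p1, p2, k3] as OpenCV has them; the pictures are not rectified), "pose" (4x4, takes a point from camera to world coordinates). Camera axes: x right, y down, z forward; pixel columns grow to the right and rows downward; lengths in m; the calibration is good to about 2 mm. A picture is of the moment at which its call begins: read the wrist's pose just before it. calibration takes no time and is no camera call; for the wrist camera it gives the pose at the moment of the call.
- bot.job_done(): hands the job in; it is judged then, once.
Trained networks look in the newest picture that a camera, given by its name, has taken for a name from the list of things; names that differ only in an ending like _2 or _b are one class to them, and where a whole thing is asked for, a point or a joint stands for the part that bears it (a point fixed in the world has none). Each returns a list of dicts, best first, with "score" (0 to 1); they miss things now and then, are a little off and sometimes report something else, mostly with a low value. They report only what shows in the picture. A call takes as long as a camera call.
- outline_of(label, camera): "region" (400x640 bool, what is visible of it) and "rect" ([left, top, right, bottom] in pixels, round what is visible of it).
- landmark_of(label, camera): "xy" ([column, row] in pixels: a listed point, or the origin of a listed thing).
The state is a dict: "clock": time; "qpos": joint angles; "qd": joint speeds; "joint_efforts": joint torques, N m; "position": TCP position; "tool_rot": TCP orientation; "force": force on the tool from outside, world axes, zero at the start; "moment": the same for the moment, N m; "grip_width": finger opening in m; "finger_force": force on a finger pad.
Only numpy, scipy, OpenCV 4.12 (cv2) and the standard library are available. Lean on these libraries where they do the work, as an engineer would, in place of code of your own. Each camera call takes 0.05 s, during which the arm holds its last target. There are 200 camera calls.

## Task

Shift the honing machine into third: with the fingertips, and without gripping the lever, push its red knob to the cross channel, across the gate to the right, and then forward, towards the wheels, until the lever is fully home in the third slot (the one with three red pips). Push gently, do not run the lever into the fourth slot on the way, leave everything else on the bench where it is, and take the hand away at the end.

Things in the scene. Friction and masses are not known exactly. Their poses are not given: they have to be found in the camera images.
- machine: honing machine, bolted down: base plate 320 x 310 x 18 mm, green gearbox 165 x 165 mm with a steel gate plate on top (upper face at 89 mm), behind it a green motor (top at 135 mm) and two wheels (top at 150 mm, 90 to 220 mm forward of the origin). Origin on the table under the lever's pivot and the gate's centre; x forward (gearbox to wheels), y left, z up
- knob: red barrel-shaped knob of the shift lever, 34 mm diameter, 50 mm long. Origin at its centre, z along the lever. 145 mm above the pivot, which is 35 mm above the table: knob at 180 mm upright, up to 16 mm lower when leaning. The 10 mm stem below it runs in the gate, with about 2.5 mm of play to each side (7 mm at the knob)
- gate (a point): centre of the H gate, on the upper face of the plate; axes as the machine's. Two slots run along x, 15 mm left and 15 mm right of here, joined in the middle by one cross channel along y. Looking from gearbox to wheels: first slot forward left, second back left, third forward right, fourth back right; 1 to 4 pips mark them
- third_slot (a point): the stem's final place in the third slot (forward right, three red pips), on the upper face of the gate plate; axes as the machine's
- fore (a joint): fore-and-aft lean of the lever in rad: 0 in the cross channel, +0.345 at the forward end of a slot (knob 49 mm forward), -0.345 at the back end; rubbery stops. It passes between left and right only within about 0.05 of 0. The lever takes 2 to 3 N at the knob to move and stays where it is left
- across (a joint): sideways lean of the lever in rad: -0.29 fully left (knob 41 mm left), 0 upright, +0.29 fully right; -0.24 to -0.29 in the left slots, +0.24 to +0.29 in the right ones. Same friction and stops. The lever starts on the left: in the first slot, the second slot or between
- paste: bar of green honing paste, 60 x 28 x 28 mm, lying loose on the machine's base plate left of the gearbox. Bystander; origin at its underside
- oil: amber oil bottle with black cap, 38 mm diameter, 100 mm high, standing loose on the base plate right of the gearbox. Bystander; origin at its underside
- gouge: carving gouge lying on the table front left, about 250 mm long, wooden handle, steel blade. Bystander; origin on its axis, under the inner end of the handle
- brush: hand brush lying on the table on the right. Bystander; origin at its underside
- bowl: turned wooden bowl, 140 mm across, 50 mm high, on the table on the left. Bystander; origin at its underside
- stones: blue tray, 190 x 85 x 22 mm, with two sharpening stones, lying on the table front right. Bystander; origin at its underside
- mallet: carver's round mallet standing on its head, 200 mm high, 96 mm across, on the table on the right. Bystander; origin at its underside

How it is judged:
On the way:
1. the lever has come through the cross channel to the right side of the gate (value of joint across above 0.2 rad and value of joint fore between -0.2 and 0.2 rad), for 0.05 s.
At the end, for the whole second after the job is handed in: the lever rests in the third slot, within 0.045 rad (about 6 mm at the knob) of its forward end and on the right side (fore above 0.30, across above 0.2), and the bystanders are within 20 mm of where they were (value of joint fore between 0.3 and 0.4 rad and value of joint across between 0.2 and 0.35 rad and velocity of joint fore between -0.1 and 0.1 rad/s and velocity of joint across between -0.1 and 0.1 rad/s and distance of each of paste, oil, gouge, brush, bowl, stones, mallet from where it was at the start of the episode below 0.02 m); the robot touches nothing.
It fails at once if the lever is run well into the fourth slot (fore below -0.2 on the right side) (value of joint across above 0.1 rad and value of joint fore below -0.2 rad).
It fails at once if the lever is gripped or the machine is pushed hard: more than 35 N between fingers and machine (its lever and knob included) (contact force between the fingers and machine above 35 N).
It fails at once if a bystander is moved or lifted by more than 20 mm (distance of any of paste, oil, gouge, brush, bowl, stones, mallet from where it was at the start of the episode above 0.02 m).
It also fails if it takes over 64 s, if anything falls off the work surface, if the arm or the gripper's body presses on something with over 40 N, if the wrist force passes 120 N, or if a joint passes its speed limit or range.

## Working session

There is one attempt and no reset: what is moved stays moved. The work goes in short steps, Python scripts to look and compute and a shell command to move; the robot and the scene stay as the last step left them, time stands still between calls to the robot, and variables do not carry over. Pictures are saved under pics/ and viewed, at most 10 in all, crops included, and the job is handed in when it is done.

```bash
mkdir -p pics; cat > h.py <<'E'
import numpy as np, cv2
from workcell import telemetry, grab_frame, calibration, bot, outline_of, landmark_of
def K(c):
    f=200/np.tan(np.radians(c["fovy"])/2); return np.array([[f,0,c["cx"]],[0,f,c["cy"]],[0,0,1]])
def ray(cam,uv):
    c=calibration(cam); p=cv2.undistortPoints(np.array([[uv]],float),K(c),np.array(c["dist"],float))[0,0]
    T=np.array(c["pose"]); return T[:3,3],T[:3,:3]@np.array([p[0],p[1],1])
def atz(cam,uv,z):
    o,d=ray(cam,uv); return o+d*(z-o[2])/d[2]
def tri(rs):
    A=0;b=0
    for o,d in rs:
        d=d/np.linalg.norm(d);P=np.eye(3)-np.outer(d,d);A=A+P;b=b+P@o
    return np.linalg.solve(A,b)
E
python3 - <<'E'
from h import *
np.set_printoptions(precision=3,suppress=True)
s=telemetry.observe();print(s["clock"],s["position"],s["tool_rot"],s["grip_width"])
for cam in("scene","top"):
    cv2.imwrite(f"pics/{cam}.png",grab_frame(cam)[:,:,::-1])
    for n,z in(("machine",0),("gate",.089),("third_slot",.089),("knob",.17),("oil",.018),("paste",.018),("mallet",0),("bowl",0)):
        for r in landmark_of(n,cam)[:2]: print(cam,n,round(r["score"],2),np.array(r["xy"]),atz(cam,r["xy"],z))
E
```

```text
0.0 [0.247 0.574 0.205] [-3.14   0.     2.736] 0.08539817809963861
scene machine 0.61 [325.2 238.1] [ 0.515 -0.01   0.   ]
scene machine 0.58 [287.8 210.5] [ 0.402 -0.111  0.   ]
scene gate 0.88 [323.4 225.7] [ 0.514 -0.015  0.089]
scene third_slot 0.88 [319.2 232. ] [ 0.532 -0.03   0.089]
scene knob 0.48 [338.4 220.1] [0.541 0.022 0.17 ]
scene oil 0.51 [288.6 210. ] [ 0.41  -0.109  0.018]
scene paste 0.55 [364.7 243.7] [0.561 0.103 0.018]
scene mallet 0.68 [173.5 279.9] [ 0.572 -0.469  0.   ]
scene mallet 0.31 [210.7 184. ] [ 0.264 -0.348  0.   ]
scene bowl 0.76 [471.9 195. ] [0.444 0.482 0.   ]
top machine 0.77 [319. 175.] [ 0.513 -0.009  0.   ]
top gate 0.56 [319.4 166.3] [ 0.522 -0.013  0.089]
top third_slot 0.73 [324.2 163.7] [ 0.53  -0.031  0.089]
top knob 0.58 [320.9 174.4] [ 0.471 -0.013  0.17 ]
top knob 0.45 [326.7 165. ] [ 0.501 -0.036  0.17 ]
top oil 0.7 [348.4 194.9] [ 0.421 -0.109  0.018]
top paste 0.47 [286.2 160.9] [0.577 0.109 0.018]
top mallet 0.57 [436.7 147.6] [ 0.571 -0.471  0.   ]
top bowl 0.71 [191.3 204.9] [0.452 0.479 0.   ]
```

```bash
python3 - <<'E'
import cv2,numpy as np
a=cv2.resize(cv2.imread("pics/scene.png")[130:330,190:490],(800,533),interpolation=2)
b=cv2.resize(cv2.imread("pics/top.png")[100:250,220:420],(800,600),interpolation=2)
cv2.imwrite("pics/a.png",a);cv2.imwrite("pics/b.png",b)
E
```

```text
(no output)
```

View pics/a.png

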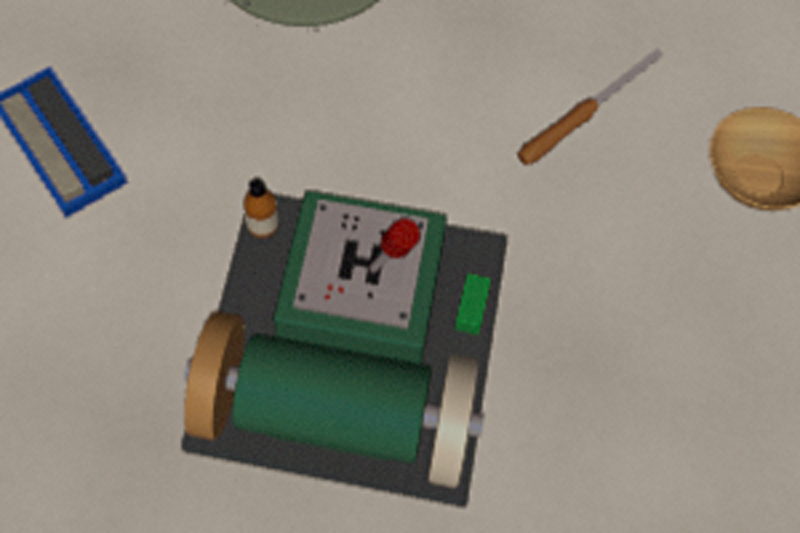

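View pics/b.png

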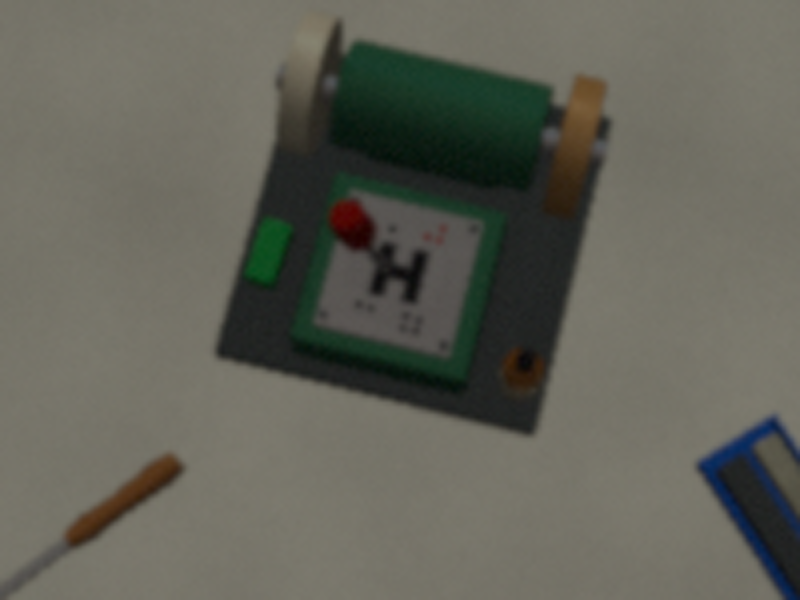

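Scene crop: the red knob is at (402,238), i.e. picture (341,219); top crop: knob at (352,223), i.e. picture (308,156), on the left of the gate. The wheels are on the far side, and the plate's corners in the top crop are at (218,355), (533,433) and (610,120).

```bash
python3 - <<'E'
from h import *
np.set_printoptions(precision=4,suppress=True)
c=[atz("top",(220+u/4,100+v/4),.018) for u,v in((218,355),(533,433),(610,120))]
print(c,np.degrees(np.arctan2(*(c[2]-c[1])[[1,0]])),np.degrees(np.arctan2(*(c[0]-c[1])[[1,0]]))-90)
s=[atz("scene",(190+u*.375,130+v*.375),.018) for u,v in((507,235),(466,506),(183,451))]
print(s,np.degrees(np.arctan2(*(s[1]-s[0])[[1,0]])),np.degrees(np.arctan2(*(s[1]-s[2])[[1,0]]))-90)
# plate rim marks
P=[atz("top",(220+u/4,100+v/4),.089) for u,v in((474,229),(444,346),(323,315))]; print(P)
P=[atz("scene",(190+u*.375,130+v*.375),.089) for u,v in((404,316),(302,297),(323,207))]; print(P)
g=tri([ray("top",landmark_of("gate","top")[0]["xy"]),ray("scene",landmark_of("gate","scene")[0]["xy"])]);print("gate",g)
def red(cam):
    im=cv2.imread(f"pics/{cam}.png").astype(int);m=((im[:,:,2]>100)&(im[:,:,1]<60)&(im[:,:,0]<60)).astype(np.uint8)
    n,l,st,ce=cv2.connectedComponentsWithStats(m);i=1+np.argmax(st[1:,4]);print(cam,st[i],ce[i]);return ce[i]
k=tri([ray("top",red("top")),ray("scene",red("scene"))]);print("knob",k)
E
```

```text
[array([0.4747, 0.162 , 0.018 ]), array([ 0.369 , -0.1204,  0.018 ]), array([ 0.6633, -0.2323,  0.018 ])] -20.81183991556221 -20.526065233674785
[array([0.4847, 0.168 , 0.018 ]), array([0.7823, 0.0558, 0.018 ]), array([ 0.6764, -0.228 ,  0.018 ])] -20.665373075777122 -20.46322191669921
[array([ 0.5482, -0.0846,  0.089 ]), array([ 0.4439, -0.0454,  0.089 ]), array([0.484 , 0.0584, 0.089 ])]
[array([0.5924, 0.0235, 0.089 ]), array([ 0.5531, -0.08  ,  0.089 ]), array([ 0.4498, -0.0415,  0.089 ])]
gate [ 0.5191 -0.0142  0.0995]
top [104 143  18  16 200] [111.72  150.955]
scene [334 212  13  15 109] [340.8349 218.1743]
knob [0.5675 0.2235 0.5397]
```

```bash
python3 - <<'E'
from h import *
np.set_printoptions(precision=4,suppress=True)
k=tri([ray("top",(308,155.8)),ray("scene",(340.8,218.2))]);print("knob",k)
a=np.radians(-20.6);R=np.array([[np.cos(a),-np.sin(a)],[np.sin(a),np.cos(a)]])
g=np.array([.5185,-.011])
print("knob in machine",R.T@(k[:2]-g),k[2])
for cam,uv in(("top",(308,155.8)),("scene",(340.8,218.2))):print(R.T@(atz(cam,uv,.17)[:2]-g))
for n in((.049,.041),(0,.041),(-.049,.041),(0,-.041),(.049,-.041)):print(n,g+R@np.array(n))
E
```

```text
knob [0.5392 0.0258 0.1755]
knob in machine [0.0065 0.0418] 0.17553376264018888
[0.0086 0.0398]
[0.0031 0.044 ]
(0.049, 0.041) [0.5788 0.0101]
(0, 0.041) [0.5329 0.0274]
(-0.049, 0.041) [0.4871 0.0446]
(0, -0.041) [ 0.5041 -0.0494]
(0.049, -0.041) [ 0.5499 -0.0666]
```

```bash
python3 -m inch '[[-0.034,-0.022,0,0,0,-0.009,1],[-0.034,-0.022,0,0,0,-0.009,1],[-0.034,-0.022,0,0,0,-0.009,1],[-0.034,-0.022,0,0,0,-0.009,1],[-0.034,-0.022,0,0,0,-0.009,1]]' 20
python3 -m inch '[[-0.034,-0.022,0,0,0,0,1],[-0.034,-0.022,0,0,0,0,1],[-0.034,-0.022,0,0,0,0,1],[-0.034,-0.022,0,0,0,0,1],[-0.034,-0.022,0,0,0,0,1]]'
```

```text
clock: 1.5
position: [0.3632, 0.4067, 0.2059]
tool_rot: [3.141, 0.0, 2.781]
force: [1.1, 1.0, 0.6]
grip_width: 0.0126
finger_force: 0.0
clock: 2.0
position: [0.4836, 0.2438, 0.2059]
tool_rot: [3.141, 0.0, 2.781]
force: [0.8, 1.1, -0.2]
grip_width: -0.0002
finger_force: 0.0
```

```bash
python3 -m inch '[[-0.03,-0.026,0,0,0,0,1],[-0.03,-0.026,0,0,0,0,1],[-0.03,-0.026,0,0,0,0,1],[-0.03,-0.026,0,0,0,0,1],[0,0,0,0,0,0,1]]'
cat > look.py <<'E'
from h import *
import sys
np.set_printoptions(precision=4,suppress=True)
cv2.imwrite(f"pics/{sys.argv[1]}.png",grab_frame("wrist")[:,:,::-1])
T=np.array(calibration("wrist")["pose"]);print(T)
for n,z in(("knob",.174),("gate",.089),("third_slot",.089)):
    for r in landmark_of(n,"wrist")[:2]: print(n,r["score"],r["xy"],atz("wrist",r["xy"],z))
E
python3 look.py w1
```

```text
clock: 2.5
position: [0.5602, 0.1, 0.2058]
tool_rot: [-3.14, 0.002, 2.774]
force: [-1.2, 0.4, 0.2]
grip_width: -0.0002
finger_force: 0.0
[[ 0.3568  0.8868  0.2939  0.4832]
 [ 0.9342 -0.3388 -0.1118  0.1318]
 [ 0.0005  0.3145 -0.9493  0.3745]
 [ 0.      0.      0.      1.    ]]
knob 0.92 [195.5, 232.7] [0.5379 0.0274 0.174 ]
gate 0.78 [186.2, 182.8] [ 0.5166 -0.0024  0.089 ]
third_slot 0.64 [169.8, 201.1] [ 0.5263 -0.023   0.089 ]
third_slot 0.39 [76.6, 113.0] [ 0.4333 -0.0573  0.089 ]
```

View pics/w1.png

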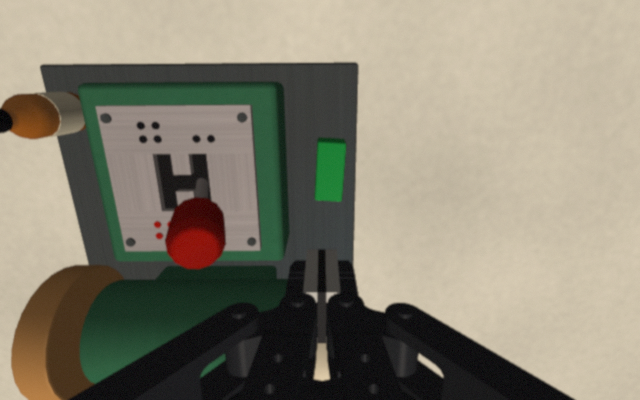

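The wrist view shows the knob at (195,233), its stem entering the gate at about (203,188), and plate screws at (106,118), (242,118), (130,242) and (252,242). The lever is on the left, near the cross channel.

```bash
python3 - <<'E'
from h import *
np.set_printoptions(precision=4,suppress=True)
S=np.array([atz("wrist",u,.089) for u in((106,118),(242,118),(130,242),(252,242))]);print(S,S.mean(0))
d=S[2]-S[0];e=S[3]-S[1];print([np.degrees(np.arctan2(v[1],v[0])) for v in(d,e)])
a=np.radians(-20.6);R=np.array([[np.cos(a),-np.sin(a)],[np.sin(a),np.cos(a)]])
k=tri([ray("top",(308,155.8)),ray("scene",(340.8,218.2)),ray("wrist",(195.5,232.7))]);print(k)
for g in(S.mean(0)[:2],np.array([.5185,-.011])):
  print(R.T@(k[:2]-g), R.T@(atz("wrist",(195.5,232.7),.174)[:2]-g), R.T@(atz("wrist",(203,188),.089)[:2]-g))
E
```

```text
[[ 0.445  -0.0372  0.089 ]
 [ 0.4838  0.0659  0.089 ]
 [ 0.5485 -0.0758  0.089 ]
 [ 0.5876  0.0281  0.089 ]] [ 0.5162 -0.0048  0.089 ]
[np.float64(-20.492826014719803), np.float64(-20.017218610056826)]
[0.5388 0.0266 0.1724]
[0.0101 0.0373] [0.0081 0.0392] [0.0039 0.0168]
[0.0057 0.0423] [0.0038 0.0442] [-0.0004  0.0218]
```

```bash
python3 -m inch '[[-0.03,0,0,0,0,0,1],[-0.03,0,0,0,0,0,1],[0,-0.0375,0,0,0,0,1],[0,-0.0375,0,0,0,0,1],[0,0,0,0,0,0,1]]'
python3 -m inch '[[0,0,0.016,0,0,0,1],[0,0,0.016,0,0,0,1],[0,0,0.016,0,0,0,1],[0,0,0,0,0,0,1],[0,0,0,0,0,0,1]]'
python3 look.py w2; python3 - <<'E'
from h import *
s=telemetry.observe();print(s["clock"],s["position"],s["force"])
E
```

```text
clock: 3.2
position: [0.5865, 0.0102, 0.2059]
tool_rot: [-3.14, 0.0, 2.777]
force: [-0.2, -0.3, -0.0]
grip_width: 0.0
finger_force: 0.0
clock: 3.7
position: [0.588, 0.015, 0.1581]
tool_rot: [3.141, -0.0, 2.782]
force: [-0.5, 1.2, 1.1]
grip_width: -0.0001
finger_force: 0.0
[[ 0.352   0.8883  0.2949  0.5121]
 [ 0.936  -0.3346 -0.1094  0.0433]
 [ 0.0016  0.3146 -0.9492  0.3273]
 [ 0.      0.      0.      1.    ]]
knob 0.66 [300.0, 159.2] [0.5392 0.023  0.174 ]
gate 0.96 [248.8, 122.1] [ 0.5181 -0.0114  0.089 ]
third_slot 0.73 [229.6, 146.9] [ 0.5288 -0.031   0.089 ]
3.9 [0.58829727 0.01442708 0.15851838] [ 0.25460221  0.30337612 -0.13651209]
```

View pics/w2.png

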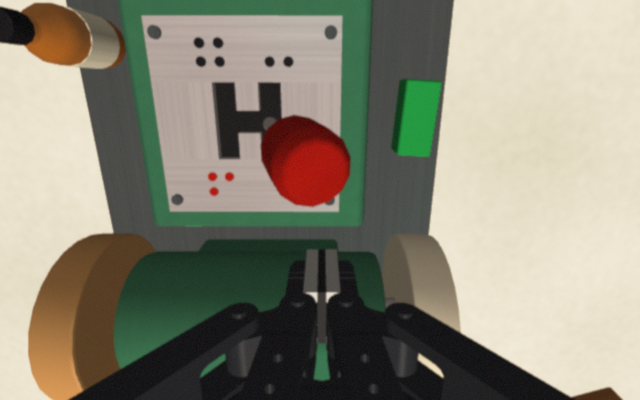

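The wrist view shows the knob at (306,162), the stem in the gate at (270,124) and the gate centre at (249,122). The lever leans slightly forward, about 0.05 rad, so I'll nudge it back gently.

```bash
python3 -m inch '[[0,-0.008,0,0,0,0,1],[0.01,0,0,0,0,0,1],[0.004,0,0,0,0,0,1],[0.003,0,0,0,0,0,1],[0,0,0,0,0,0,1]]'
python3 -m inch '[[0.002,0,0,0,0,0,1],[0.002,0,0,0,0,0,1]]'
python3 -m inch '[[0.002,0,0,0,0,0,1],[0.002,0,0,0,0,0,1]]'
python3 -m inch '[[0.002,0,0,0,0,0,1],[0.002,0,0,0,0,0,1]]'; python3 look.py w3
```

```text
clock: 4.4
position: [0.5689, 0.013, 0.1579]
tool_rot: [3.141, 0.0, 2.781]
force: [-0.1, 0.5, -0.1]
grip_width: -0.0002
finger_force: 0.0
clock: 4.6
position: [0.5654, 0.0141, 0.1577]
tool_rot: [-3.142, 0.0, 2.781]
force: [1.0, -0.4, 0.1]
grip_width: -0.0001
finger_force: 0.0
clock: 4.8
position: [0.562, 0.0155, 0.1579]
tool_rot: [3.141, 0.001, 2.781]
force: [3.2, 0.6, 2.3]
grip_width: 0.0004
finger_force: 1.3
clock: 5.0
position: [0.5581, 0.0169, 0.1578]
tool_rot: [3.141, 0.0, 2.781]
force: [1.8, -0.4, 2.3]
grip_width: -0.0004
finger_force: 1.3
[[ 0.3528  0.8882  0.2943  0.4817]
 [ 0.9357 -0.3353 -0.1098  0.0456]
 [ 0.0012  0.3141 -0.9494  0.3267]
 [ 0.      0.      0.      1.    ]]
knob 0.92 [320.6, 207.8] [0.5335 0.0259 0.174 ]
gate 0.83 [264.3, 163.4] [ 0.5173 -0.0104  0.089 ]
third_slot 0.75 [244.9, 190.0] [ 0.5303 -0.0314  0.089 ]
third_slot 0.28 [276.6, 142.4] [0.5067 0.0034 0.089 ]
```

View pics/w3.png

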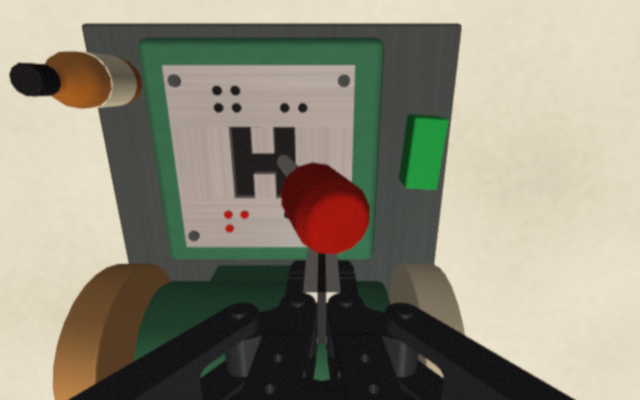

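The knob at (325,215) is now about 2 mm forward of the gate centre line, which is good for crossing. I'll go round to its left side and push right.

```bash
python3 -m inch '[[-0.026,0,0,0,0,0,1],[0,0.03,0,0,0,0,1],[0,0.027,0,0,0,0,1],[0.026,0,0,0,0,0,1],[0.026,0,0,0,0,0,1]]'
python3 -m inch '[[0,0,0,0,0,0,1],[0,-0.006,0,0,0,0,1],[0,-0.006,0,0,0,0,1],[0,-0.004,0,0,0,0,1]]'
python3 -m inch '[[0,-0.003,0,0,0,0,1],[0,-0.003,0,0,0,0,1]]'
python3 -m inch '[[0,-0.003,0,0,0,0,1],[0,-0.003,0,0,0,0,1]]'
```

```text
clock: 5.7
position: [0.5527, 0.0802, 0.1569]
tool_rot: [-3.141, -0.001, 2.781]
force: [-0.3, 0.6, -1.0]
grip_width: -0.0001
finger_force: 0.0
clock: 6.1
position: [0.5482, 0.0631, 0.1576]
tool_rot: [-3.141, 0.0, 2.779]
force: [-0.3, -0.1, -0.3]
grip_width: -0.0002
finger_force: 0.0
clock: 6.3
position: [0.546, 0.0583, 0.1576]
tool_rot: [-3.142, -0.0, 2.78]
force: [0.8, 0.1, -0.1]
grip_width: -0.0002
finger_force: 0.0
clock: 6.5
position: [0.5444, 0.0537, 0.1581]
tool_rot: [3.14, 0.001, 2.781]
force: [1.7, 5.4, 9.1]
grip_width: -0.0001
finger_force: 4.2
```

```bash
python3 -m inch '[[0,-0.003,0,0,0,0,1],[0,-0.003,0,0,0,0,1]]'
python3 -m inch '[[0,-0.003,0,0,0,0,1],[0,-0.003,0,0,0,0,1]]'
python3 -m inch '[[0,-0.003,0,0,0,0,1],[0,-0.003,0,0,0,0,1]]'
```

```text
clock: 6.7
position: [0.5425, 0.0484, 0.1584]
tool_rot: [3.14, 0.001, 2.781]
force: [1.8, 3.4, 4.0]
grip_width: 0.0001
finger_force: 2.3
clock: 6.9
position: [0.54, 0.0422, 0.1581]
tool_rot: [3.141, 0.001, 2.781]
force: [1.0, 3.2, 5.0]
grip_width: -0.0003
finger_force: 2.4
clock: 7.1
position: [0.5375, 0.0363, 0.1578]
tool_rot: [3.141, 0.0, 2.781]
force: [1.3, 3.6, 5.2]
grip_width: -0.0002
finger_force: 2.4
```

```bash
python3 -m inch '[[0,-0.004,0,0,0,0,1],[0,-0.004,0,0,0,0,1],[0,-0.004,0,0,0,0,1]]'
python3 -m inch '[[0,-0.004,0,0,0,0,1],[0,-0.004,0,0,0,0,1],[0,-0.004,0,0,0,0,1]]'; python3 look.py w4
```

```text
clock: 7.4
position: [0.533, 0.0247, 0.1575]
tool_rot: [-3.141, -0.0, 2.781]
force: [1.0, 2.4, 2.0]
grip_width: 0.0
finger_force: 1.3
clock: 7.7
position: [0.5288, 0.0135, 0.1576]
tool_rot: [-3.141, -0.0, 2.781]
force: [0.7, 2.2, 2.2]
grip_width: 0.0002
finger_force: 1.2
[[ 0.3535  0.8881  0.2938  0.4527]
 [ 0.9354 -0.3359 -0.1104  0.0415]
 [ 0.0006  0.3138 -0.9495  0.3266]
 [ 0.      0.      0.      1.    ]]
knob 0.73 [258.1, 259.7] [ 0.5191 -0.0165  0.174 ]
gate 0.83 [284.9, 197.3] [ 0.5166 -0.0099  0.089 ]
third_slot 0.9 [265.7, 222.0] [ 0.5294 -0.0305  0.089 ]
```

View pics/w4.png

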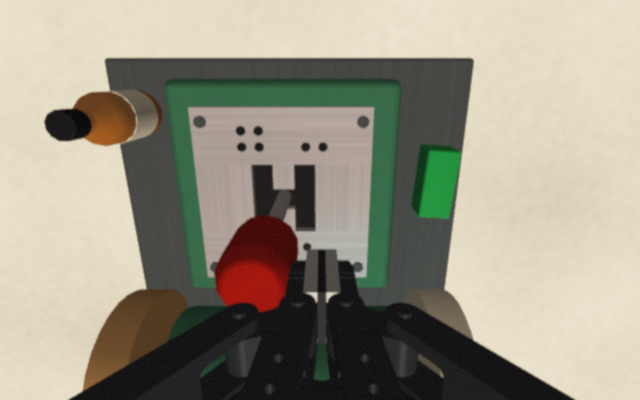

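The knob at (258,262) is just past the gate centre and fore is near 0. I'll keep pushing.

```bash
python3 -m inch '[[0,-0.004,0,0,0,0,1],[0,-0.004,0,0,0,0,1],[0,-0.004,0,0,0,0,1]]'
python3 -m inch '[[0,-0.004,0,0,0,0,1],[0,-0.004,0,0,0,0,1],[0,-0.004,0,0,0,0,1]]'
python3 -m inch '[[0,-0.003,0,0,0,0,1],[0,-0.003,0,0,0,0,1]]'
python3 -m inch '[[0,-0.003,0,0,0,0,1],[0,0,0,0,0,0,1]]'; python3 look.py w5
```

```text
clock: 8.2
position: [0.5247, 0.0024, 0.1577]
tool_rot: [-3.142, 0.0, 2.781]
force: [0.5, 2.3, 2.1]
grip_width: -0.0003
finger_force: 1.2
clock: 8.5
position: [0.5204, -0.0089, 0.1576]
tool_rot: [-3.142, -0.0, 2.781]
force: [0.6, 1.9, 0.8]
grip_width: -0.0
finger_force: 1.0
clock: 8.7
position: [0.5183, -0.0144, 0.1576]
tool_rot: [-3.141, -0.0, 2.781]
force: [0.3, 1.7, -1.0]
grip_width: 0.0
finger_force: 1.0
clock: 8.9
position: [0.5172, -0.0173, 0.1577]
tool_rot: [-3.141, -0.0, 2.78]
force: [0.5, 1.8, 0.2]
grip_width: -0.0002
finger_force: 0.7
[[ 0.3531  0.8882  0.2939  0.4413]
 [ 0.9356 -0.3356 -0.11    0.0114]
 [ 0.0009  0.3139 -0.9495  0.3266]
 [ 0.      0.      0.      1.    ]]
knob 0.62 [264.0, 255.1] [ 0.5064 -0.043   0.174 ]
gate 0.63 [327.9, 198.1] [ 0.5167 -0.0115  0.089 ]
third_slot 0.58 [310.8, 223.0] [ 0.5305 -0.0301  0.089 ]
```

```bash
python3 -m inch '[[0,-0.002,0,0,0,0,1],[0,-0.002,0,0,0,0,1]]'
python3 -m inch '[[0,-0.002,0,0,0,0,1],[0,0,0,0,0,0,1]]'; python3 look.py w6
```

```text
clock: 9.3
position: [0.516, -0.0207, 0.1577]
tool_rot: [3.142, 0.0, 2.781]
force: [0.7, 1.9, -0.6]
grip_width: -0.0002
finger_force: 0.9
clock: 9.5
position: [0.5152, -0.0229, 0.1577]
tool_rot: [-3.141, -0.0, 2.78]
force: [1.0, 1.8, -0.3]
grip_width: 0.0002
finger_force: 0.8
[[ 0.3531  0.8881  0.2941  0.4393]
 [ 0.9356 -0.3356 -0.11    0.0058]
 [ 0.001   0.314  -0.9494  0.3266]
 [ 0.      0.      0.      1.    ]]
knob 0.63 [269.9, 258.1] [ 0.5069 -0.0466  0.174 ]
knob 0.44 [339.2, 200.4] [ 0.4906 -0.0044  0.174 ]
gate 0.78 [340.2, 198.2] [ 0.5179 -0.0088  0.089 ]
third_slot 0.79 [316.3, 223.9] [ 0.5306 -0.0322  0.089 ]
```

```bash
python3 -m inch '[[0,0.03,0,0,0,0,1],[0.027,0,0,0,0,0,1],[0.027,0,0,0,0,0,1],[0,-0.028,0,0,0,0,1],[0,-0.027,0,0,0,0,1]]'
python3 -m inch '[[0,0,0,0,0,0,1],[0,0,0,0,0,0,1]]'; python3 look.py w7
```

```text
clock: 10.2
position: [0.4553, -0.027, 0.1578]
tool_rot: [-3.142, 0.0, 2.783]
force: [-0.0, -0.4, 0.6]
grip_width: 0.0
finger_force: 0.0
clock: 10.4
position: [0.456, -0.0272, 0.1578]
tool_rot: [3.142, 0.0, 2.78]
force: [-0.0, -0.1, 0.3]
grip_width: 0.0
finger_force: 0.0
[[ 0.353   0.8881  0.2944  0.3802]
 [ 0.9356 -0.3355 -0.1098  0.0019]
 [ 0.0013  0.3142 -0.9494  0.3266]
 [ 0.      0.      0.      1.    ]]
knob 0.88 [319.4, 347.2] [ 0.5072 -0.0466  0.174 ]
third_slot 0.91 [348.2, 286.0] [ 0.5301 -0.0311  0.089 ]
third_slot 0.32 [369.2, 263.6] [ 0.5169 -0.0093  0.089 ]
```

View pics/w7.png

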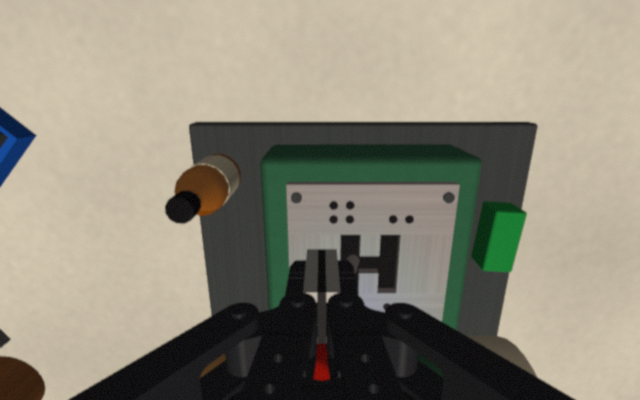

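The wrist view shows the hand behind the knob, with its red visible between the fingers at (321,362) and the stem at the right end of the cross channel at (352,262). Now I push forward.

```bash
python3 -m inch '[[-0.008,0,0,0,0,0,1],[-0.008,0,0,0,0,0,1],[-0.004,0,0,0,0,0,1],[-0.004,0,0,0,0,0,1]]'
python3 -m inch '[[-0.004,0,0,0,0,0,1],[-0.004,0,0,0,0,0,1]]'
python3 -m inch '[[-0.004,0,0,0,0,0,1],[-0.004,0,0,0,0,0,1],[-0.004,0,0,0,0,0,1]]'
python3 -m inch '[[-0.004,0,0,0,0,0,1],[-0.004,0,0,0,0,0,1],[-0.004,0,0,0,0,0,1]]'
```

```text
clock: 11.0
position: [0.4789, -0.0356, 0.1576]
tool_rot: [-3.141, -0.0, 2.781]
force: [-1.3, 0.5, 0.7]
grip_width: 0.0
finger_force: 0.8
clock: 11.2
position: [0.4859, -0.0383, 0.1576]
tool_rot: [-3.141, -0.001, 2.781]
force: [-2.6, 0.9, 2.5]
grip_width: -0.0001
finger_force: 1.3
clock: 11.5
position: [0.4974, -0.0426, 0.1577]
tool_rot: [-3.142, 0.0, 2.781]
force: [-3.3, 0.3, 1.0]
grip_width: 0.0
finger_force: 1.2
clock: 11.8
position: [0.5085, -0.0467, 0.1575]
tool_rot: [-3.141, -0.0, 2.781]
force: [-3.0, 0.7, -1.4]
grip_width: 0.0002
finger_force: 1.1
```

```bash
python3 -m inch '[[-0.004,0,0,0,0,0,1],[-0.004,0,0,0,0,0,1]]'
python3 -m inch '[[-0.003,0,0,0,0,0,1],[-0.003,0,0,0,0,0,1]]'
python3 -m inch '[[-0.002,0,0,0,0,0,1],[0,0,0,0,0,0,1]]'; python3 look.py w8
```

```text
clock: 12.0
position: [0.5161, -0.0496, 0.1576]
tool_rot: [-3.142, -0.0, 2.781]
force: [-2.1, 0.2, -0.4]
grip_width: -0.0002
finger_force: 1.0
clock: 12.2
position: [0.5216, -0.0517, 0.1577]
tool_rot: [-3.142, -0.0, 2.781]
force: [-1.8, 1.3, -0.6]
grip_width: -0.0
finger_force: 1.0
clock: 12.4
position: [0.5236, -0.0524, 0.1577]
tool_rot: [-3.142, 0.0, 2.781]
force: [-1.0, 0.5, -0.3]
grip_width: -0.0001
finger_force: 0.4
[[ 0.353   0.8881  0.2945  0.4475]
 [ 0.9356 -0.3354 -0.11   -0.0238]
 [ 0.0011  0.3144 -0.9493  0.3266]
 [ 0.      0.      0.      1.    ]]
third_slot 0.69 [350.6, 196.9] [ 0.5279 -0.0311  0.089 ]
```

```bash
python3 -m inch '[[-0.002,0,0,0,0,0,1],[0,0,0,0,0,0,1]]'
python3 -m inch '[[-0.002,0,0,0,0,0,1],[0,0,0,0,0,0,1]]'
python3 -m inch '[[-0.002,0,0,0,0,0,1],[0,0,0,0,0,0,1]]'
```

```text
clock: 12.8
position: [0.5252, -0.053, 0.1577]
tool_rot: [-3.142, -0.0, 2.781]
force: [-2.1, 0.5, -0.4]
grip_width: -0.0
finger_force: 0.7
clock: 13.0
position: [0.5272, -0.0538, 0.1577]
tool_rot: [-3.142, -0.0, 2.781]
force: [-1.3, 0.3, -0.7]
grip_width: -0.0002
finger_force: 0.7
clock: 13.2
position: [0.529, -0.0545, 0.1576]
tool_rot: [-3.142, -0.0, 2.781]
force: [-1.7, 0.2, -0.3]
grip_width: -0.0004
finger_force: 0.7
```

```bash
python3 -m inch '[[-0.002,0,0,0,0,0,1],[0,0,0,0,0,0,1]]' | sed -n '2p;4p'
python3 -m inch '[[-0.002,0,0,0,0,0,1],[0,0,0,0,0,0,1]]'| sed -n '2p;4p'
python3 - <<'E'
from h import *
for c in("scene","top"):
    grab_frame(c)
    for n in ("knob",):
        for r in landmark_of(n,c)[:2]: print(c,r["score"],r["xy"],atz(c,r["xy"],.166))
E
```

```text
position: [0.5306, -0.0551, 0.1576]
force: [-4.5, 1.0, -0.5]
position: [0.532, -0.0556, 0.1574]
force: [-6.8, 2.5, -1.2]
scene 0.47 [308.9, 227.9] [ 0.54948873 -0.06097062  0.166     ]
```

```bash
python3 -m inch '[[-0.0015,0,0,0,0,0,1],[0,0,0,0,0,0,1]]' | sed -n '2p;4p'
python3 -m inch '[[0.02,0,0,0,0,0,1],[0.03,0,0,0,0,0,1],[0.03,0,0,0,0,0,1],[0.02,0,-0.03,0,0,0,1],[0,0,-0.04,0,0,0,1]]'
python3 -m inch '[[0.02,0,-0.02,0,0,0,1],[0,0,0,0,0,0,1],[0,0,0,0,0,0,1]]'
python3 look.py w9; python3 - <<'E'
from h import *
grab_frame("scene")
for r in landmark_of("knob","scene")[:2]: print(r["score"],r["xy"],atz("scene",r["xy"],.166))
E
```

```text
position: [0.5329, -0.056, 0.1572]
force: [-7.0, 4.0, -0.2]
clock: 14.5
position: [0.438, -0.0205, 0.2277]
tool_rot: [-3.14, -0.003, 2.782]
force: [2.0, -0.2, 1.7]
grip_width: -0.0
finger_force: 0.0
clock: 14.8
position: [0.4224, -0.014, 0.248]
tool_rot: [3.141, 0.002, 2.781]
force: [-0.5, 0.3, -1.6]
grip_width: -0.0003
finger_force: 0.0
[[ 0.3528  0.8881  0.2947  0.3461]
 [ 0.9357 -0.3353 -0.1099  0.0144]
 [ 0.0012  0.3145 -0.9493  0.4162]
 [ 0.      0.      0.      1.    ]]
knob 0.56 [319.4, 344.1] [ 0.5441 -0.0619  0.174 ]
gate 0.63 [356.1, 252.8] [ 0.5168 -0.0107  0.089 ]
third_slot 0.73 [341.4, 265.5] [ 0.5254 -0.0303  0.089 ]
0.52 [307.8, 230.5] [ 0.55662446 -0.06505109  0.166     ]
```

View pics/w9.png

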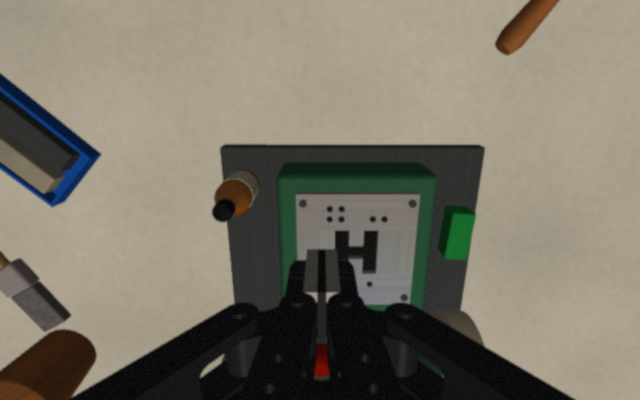

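The wrist view shows the hand clear, the lever out of the cross channel with the knob red at (321,360), and the oil and paste where they were. The push force had climbed at the stop, so the lever is home.

```bash
python3 -c "
from workcell import bot
print(bot.job_done())"
```

```text
the job is handed in; nothing more can be done
None
```

The lever was pushed across the gate and forward into the third slot until it met the stop at about 8 N. The hand is withdrawn and the job is handed in; the hand-in returned no verdict.

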